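Label the drying rack

ROBOT

A 7-joint arm with a two-finger parallel gripper is mounted at the origin on the work surface. World frame = base frame: x ahead of the robot, y to its left, z up, the work surface at z = 0. Lengths are in m, angles in degrees, forces in N, time in s.
With the tool pointing down it reaches from about 0.425 to 1.025 m from the base axis. Payload 9.4 kg.
Tool frame: the origin (TCP) lies midway between the tips of the shut fingers; the grasp point (between the pads) lies grip_point_offset behind it (grip_point_offset is the distance from the TCP to the grasp point, in m); z points along the fingers, y is the line along which they close (so a half turn about z gives the same grasp; the last joint's range is limited). The gripper opens to 93 mm and grips with 3 to 60 N. Pads are 15 mm wide; open, the fingers measure 128 mm over their backs; the gripper's body (75 mm by 188 mm) begins 65 mm behind the grasp point.
Start: joints at [68.371, 34.337, -0.143, 91.639, 0.103, 54.024, -4.572], TCP at [0.215, -0.692, 0.219] pointing down, gripper open.
Joint ranges: [-147.43, 147.43], [-19.82, 112.94], [-74.19, 73.91], [6.32, 146.72], [-59.91, 239.91], [6.04, 106.73], [-150.56, 150.56]. Speed limits (degrees/s): [127.2, 127.2, 172.46, 172.46, 180, 180, 180].

INTERFACE

Orientations are given as a 3x3 rotation matrix whose columns are the frame's x, y, z axes.
In Python, from plant import get_obs, get_image, close_job, grip_point_offset gives the robot as it stands.
- The arm moves only by the shell command python3 -m jog 'ROWS' [FORCE]. ROWS is JSON, a list of rows, each an object with "slide": the shift along the tool's x, y, z each as a share of 120 mm, from -1 to 1, a list of three; "twist": the turn about the tool's z as a share of 90 degrees, from -1 to 1; "gripper": the opening, from -1 (shut) to 1 (fully open). In form: [{"slide": [x, y, z], "twist": twist, "gripper": gripper}, ...]. A call has exactly 10 rows; each row is the pose to reach, as a shift and turn from the pose commanded when the call began, along the tool's axes at that moment; what a row does not reach only later rows make up. A row lasts 1/8 s, in which the tool goes at most 62.5 mm and 10.7 degrees, less where a joint would pass 70% of its speed; a pose out of reach is approached as far as the arm can. A call with a number of a shift or a turn outside -1 to 1 is refused whole. A call with a gripper value outside its range is refused whole. The fingers move at their own pace and stop on an object; FORCE is the grip in N (left out, the last holds). Time passes only in rows, so rows that repeat a pose let the fingers close, or fill a call up. It gives the time, the measured TCP pose, the force, the opening and the grip force at its end, in the units of the state.
- get_obs(): the state, without advancing time (a new reading comes with each control period).
- get_image(name): name is "side" or "top" or "wrist"; returns a dict with "img" (420x560x3 uint8, blue, green, red), "range_z" (420x560 float32, m along the optical axis (not along the pixel's ray), 0 where there is no reading), "camera_matrix" (3x3 intrinsics, pixels), "k1" (the pictures are not rectified: a ray, as slopes to the right and down, at radius r is drawn at 1 + k1 r^2 times it, then the intrinsics apply), "xyz" and "rotation" of the camera in the world; the wrist camera has in their place "hand_eye" (4x4, takes a point from camera to tool coordinates, whose origin is the TCP and whose axes are the flange's). Camera axes: x right, y up, looking along -z (the intrinsics and any distortion apply to the point x, -y, -z); pixel columns grow to the right and rows downward; lengths in m; the calibration is good to about 2 mm. A picture is of the moment at which its call begins: read the wrist's pose just before it.
- close_job(): hands the job in; it is judged then, once.
The state is a dict: "t": time; "qpos": joint angles; "qd": joint speeds; "joint_efforts": joint torques, N m; "tool_pos": TCP position; "orientation": TCP orientation; "force": force on the tool from outside, world axes, zero at the start; "ft_torque": the same for the moment, N m; "gripper_width": finger opening in m; "finger_force": force on a finger pad.
Only numpy, scipy, OpenCV 4.12 (cv2) and the standard library are available. Lean on these libraries where they do the work, as an engineer would, in place of code of your own. Each camera call takes 0.05 s, during which the arm holds its last target. There are 200 camera calls.

TASK

The tray of stamped clay discs still sticks out over the front edge of the low steel drying rack: slide it back until it meets its stop. Then take the wide label holder out of the wooden block and push it by feel straight down into the spring pocket behind the middle of the rack's front lip, card facing out to the front, until its tongue sits on the pocket floor. Finish while still holding it pressed home with about a kilo of push, so that I can drive the locking screw, never with a blow or a force that would crack it; leave the tray home and everything else as it stands.

Things in the scene. Friction and masses are not known exactly. Their poses are not given: they have to be found in the camera images.
- rack: low steel drying rack fixed on the bench, 260 mm wide (y), 345 mm deep (x). Origin on the bench under the middle of the label pocket at the front edge; x points back into the rack, away from the robot, z up. An upturned front lip runs the whole width: inner face at x = -2 mm, rim flaring forward to x = -9 mm. Side guides reach z = 75 mm, the rear plate 92 mm
- pocket (a point): centre of the label pocket's floor, 36 mm above the bench, 18 mm below the top of the lip; axes as rack. The pocket is the slot between the lip's inner face (2 mm in front of this point) and a spring leaf behind; its end tabs stand 56 mm apart and 14 mm high. Its mouth, flared at lip and leaf, is a funnel 14 mm wide. The tray covers the pocket unless it is home
- leaf (a joint): light bronze spring leaf behind the pocket, 48 mm wide: 0 = at rest, its face 0.5 mm behind the pocket's centre; pushed back (+x) up to 6 mm by the tongue, with 1 to 3 N. Its upper edge slopes back to x = +8 mm at 17 mm above the pocket floor
- seat: the steel strip that is the pocket's rigid floor, 56 mm long (y), its top 36 mm above the bench; origin at its top, 2 mm behind pocket
- tray (a joint): how far the tray stands out of the rack, m: 0 = home against the rear stop, grows as it comes out towards the front (-x of the rack), up to 0.125. It slides with about 3 N of friction and stays where it is left
- tray_front (a point): top of the tray's front board, middle of its front face, 111 mm above the bench; moves with the tray; 66 mm behind the pocket when home. The wooden board is 12 mm thick, 244 mm wide, underside 60 mm above the bench, top at 94 mm, in the middle 110 mm (hand grip) at 111 mm. Behind it the tray, 276 mm long, carries clay discs stuck to it, up to 82 mm above the bench
- block: wooden block fixed on the bench, 50 x 228 x 40 mm (x, y, z), origin under its centre. Three slots 75 mm apart along its y hold one label holder each, in any order; the slots are 25 mm deep
- holder: the wide label holder, grey plastic, 60 g: a body 12 x 60 x 46 mm (x thick, y wide, z high), card on its -x face; below it a tongue 4 mm thick, 50 mm wide, 20 mm long, tip tapered. Origin: middle of the tongue's lower end, z up; body from z = 20 to 66 mm. It stands in the block, shoulder on its top, axes as the block's. Home, its origin is at pocket, same axes, shoulder 2 mm above the lip
- card (a point): middle of the card on the holder's -x face, 6 mm in front of and 43 mm above the holder's origin
- spare_a: narrow label holder, body 34 mm wide, otherwise as the wide one; stands in the block; leave it there
- spare_b: second narrow label holder, body 34 mm wide, stands in the block; leave it there
- stamp_a: hand stamp standing on the bench, round base of 48 mm, wooden handle, 70 mm high; leave it
- stamp_b: smaller hand stamp standing on the bench, base of 38 mm, 70 mm high; leave it
- hammer: hammer lying on the bench at the left; leave it
- disc_a: loose clay disc, 52 mm across, 14 mm thick; leave it
- disc_b: another loose clay disc of the same size; leave it
- jar: white lidded jar, 68 mm across, 95 mm high; leave it
There are look-alikes about, which are no part of the job. What is shaped like the holder but green or red is not meant.

How it is judged:
By the outcome, as a careful person would: the job done as asked, in the order asked, and still so for the second after the job is handed in, while the arm keeps its last pose, push and grip.
It also fails if it takes over 54 s, if anything falls off the work surface, if the arm or the gripper's body presses on something with over 40 N, if the wrist force passes 120 N, or if a joint passes its speed limit or range.

## Working session

There is one attempt and no reset: what is moved stays moved. The work goes in short steps, Python scripts to look and compute and a shell command to move; the robot and the scene stay as the last step left them, time stands still between calls to the robot, and variables do not carry over. Pictures are saved under pics/ and viewed, at most 10 in all, crops included, and the job is handed in when it is done.

```bash
ls && mkdir -p pics
cat > h.py <<'E'
import numpy as np, cv2, json
from plant import get_obs, get_image, close_job, grip_point_offset
def grab(name,fn):
    o=get_obs(); d=get_image(name)
    if name=='wrist':
        T=np.eye(4); T[:3,:3]=np.array(o['orientation']); T[:3,3]=o['tool_pos']
        M=T@np.array(d['hand_eye']); d['rotation']=M[:3,:3]; d['xyz']=M[:3,3]
    np.savez('pics/'+fn+'.npz',**{k:np.array(v) for k,v in d.items()})
    cv2.imwrite('pics/'+fn+'.png',d['img']); return d
def load(fn): return dict(np.load('pics/'+fn+'.npz'))
def ray(d,u,v):
    K=np.array(d['camera_matrix']); p=np.array([(u-K[0,2])/K[0,0],(v-K[1,2])/K[1,1]]); q=p.copy()
    for _ in range(20): q=p/(1+float(d['k1'])*(q@q))
    return np.array(d['rotation'])@np.array([q[0],-q[1],-1.])
def pt(d,u,v,r=1):
    z=np.array(d['range_z'])[int(v)-r:int(v)+r+1,int(u)-r:int(u)+r+1]; z=z[z>0]
    return np.array(d['xyz'])+ray(d,u,v)*np.median(z) if z.size else None
def onz(d,u,v,h):
    R=ray(d,u,v); c=np.array(d['xyz']); return c+R*(h-c[2])/R[2]
def tri(d1,p1,d2,p2):
    a,b=ray(d1,*p1),ray(d2,*p2); c1,c2=np.array(d1['xyz']),np.array(d2['xyz'])
    s=np.linalg.lstsq(np.stack([a,-b],1),c2-c1,rcond=None)[0]
    x,y=c1+a*s[0],c2+b*s[1]; return (x+y)/2,np.linalg.norm(x-y)
def cloud(d):
    v,u=np.mgrid[0:420,0:560]; K=np.array(d['camera_matrix']); k=np.zeros(5);k[0]=d['k1']
    p=np.stack([(u-K[0,2])/K[0,0],(v-K[1,2])/K[1,1]],-1); q=p.copy()
    for _ in range(20): q=p/(1+float(d['k1'])*(q**2).sum(-1,keepdims=True))
    z=np.array(d['range_z'])[...,None]
    P=np.concatenate([q[...,:1]*z,-q[...,1:]*z,-z],-1)@np.array(d['rotation']).T+np.array(d['xyz'])
    P[z[...,0]<=0]=np.nan; return P
E
python3 - <<'E'
from h import *
o=get_obs(); print(o, grip_point_offset)
for n in('top','side'):
    d=grab(n,n+'0'); print(n,d['xyz'],d['camera_matrix'],d['k1'])
a=cv2.imread('pics/top0.png')
cv2.imwrite('pics/top0b.png',cv2.resize(a,(800,600)))
cv2.imwrite('pics/side0b.png',cv2.resize(cv2.imread('pics/side0.png'),(800,600)))
E
```

```text
pics
{'t': 0.0, 'qpos': array([68.36949169, 34.38427182, -0.14556528, 91.68048138,  0.10257863,
       54.02381182, -4.57211116]), 'qd': array([-0.03584781,  0.039337  ,  0.03154806,  0.09865123,  0.02377848,
       -0.06862546,  0.12665783]), 'joint_efforts': array([ 1.36149242e-04, -7.65071368e+01,  1.49772238e+00, -2.52344584e+01,
       -5.23254345e-02,  1.68676389e-02,  1.90497194e-04]), 'tool_pos': array([ 0.21466178, -0.69198212,  0.2177659 ]), 'orientation': array([[ 9.55077259e-01,  2.96356351e-01, -5.85038104e-04],
       [ 2.96356898e-01, -9.55076201e-01,  1.42837946e-03],
       [-1.35446645e-04, -1.53759281e-03, -9.99998809e-01]]), 'force': array([ 0.0202039 , -0.22348874, -0.39354063]), 'ft_torque': array([-0.01520473,  0.03677035,  0.00834439]), 'finger_force': 0.0, 'gripper_width': 0.09322760222230446} 0.0188
top [ 0.2765108  -0.02130239  1.78421409] [[523.94781445   0.         277.96299334]
 [  0.         523.94781445 209.82220432]
 [  0.           0.           1.        ]] -0.027663523183910257
side [ 0.25752607 -0.95974953  0.84457606] [[483.86914631   0.         276.37439078]
 [  0.         483.86914631 210.82285538]
 [  0.           0.           1.        ]] -0.04347486925618919
```

View pics/top0b.png

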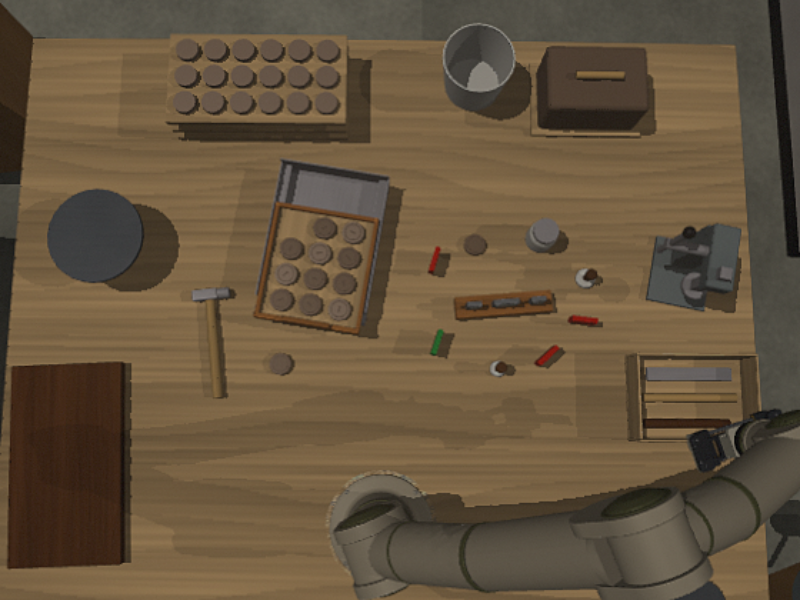

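View pics/side0b.png

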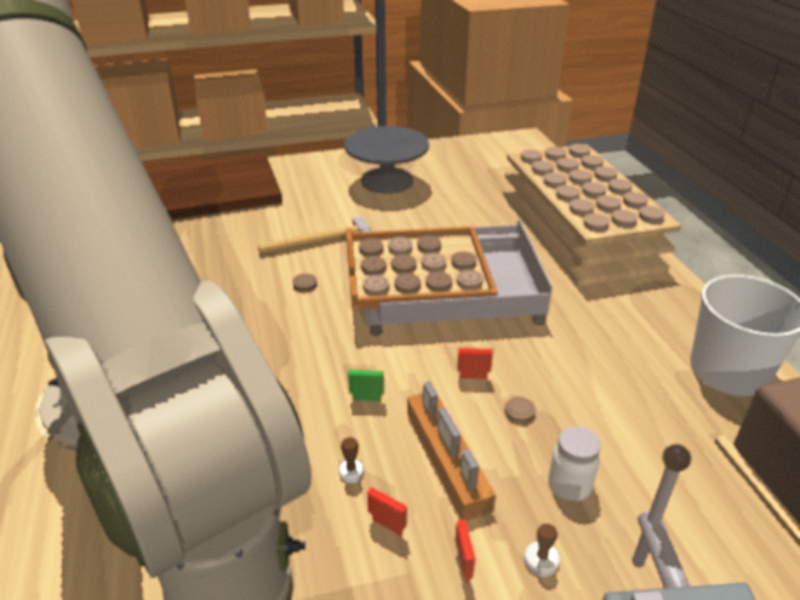

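The top view shows the rack skewed at about (325,250) of the 800-wide picture, with the tray out towards the robot. The block is at (505,305) with three grey holders, the widest apparently in the middle at (507,302). The red and green look-alikes stand around it. The side view agrees.

Run:
```python
from h import *
d=load('top0'); s=load('side0'); f=560/800
P=cloud(d); np.set_printoptions(precision=4,suppress=True)
for n,u,v in [('tray FL',257,314),('tray FR',358,328),('trayfront mid',307,322),('tray BL',279,206),('tray BR',379,219),('rack BL',283,162),('rack BR',388,178),('block TL',456,298),('TR',553,293),('BL',457,318),('BR',554,311),('h1',474,305),('h2',507,302),('h3',540,300),('red',435,260),('green',438,344),('stampA',588,278),('jar',544,234)]:
    print(n,pt(d,u*f,v*f),)
# block top: points z 36..44mm nearby; holders z 60..95
for S,nm in((d,'top'),(s,'side')):
    C=cloud(S).reshape(-1,3)
    c0=pt(d,507*f,310*f)
    m=(np.abs(C[:,0]-c0[0])<.06)&(np.abs(C[:,1]-c0[1])<.14)
    B=C[m&(C[:,2]>.033)&(C[:,2]<.046)]; H=C[m&(C[:,2]>.07)&(C[:,2]<.1)]
    for q,k in((B,'block'),(H,'hold')):
        print(nm,k,len(q),np.median(q[:,2]),cv2.minAreaRect((q[:,:2]*1000).astype(np.float32)))
```

```text
tray FL [0.481  0.2824 0.0952]
tray FR [0.4523 0.0532 0.0798]
trayfront mid [0.4622 0.167  0.1076]
tray BL [0.7376 0.2418 0.0807]
tray BR [0.7103 0.0077 0.0721]
rack BL [0.8467 0.2364 0.0742]
rack BR [ 0.8103 -0.0127  0.0712]
block TL [ 0.5288 -0.1749  0.0407]
TR [ 0.5484 -0.4131  0.0013]
BL [ 0.4839 -0.1789  0.0192]
BR [ 0.5047 -0.4147  0.0007]
h1 [ 0.5065 -0.2122  0.0848]
h2 [ 0.5137 -0.2879  0.087 ]
h3 [ 0.5199 -0.3654  0.0799]
red [ 0.6141 -0.1238  0.0682]
green [ 0.4178 -0.1306  0.0671]
stampA [ 0.5756 -0.4834  0.0606]
jar [ 0.6725 -0.3752  0.0936]
top block 676 0.03992208237393513 ((517.9580688476562, -284.8399963378906), (51.07468795776367, 228.88502502441406), 4.962345600128174)
top hold 177 0.08582644980088006 ((516.9652099609375, -284.4520263671875), (14.459383964538574, 183.4121551513672), 5.159739971160889)
side block 1236 0.04126455811880925 ((517.3963012695312, -286.44610595703125), (51.91493225097656, 230.408447265625), 5.13224983215332)
side hold 480 0.0857893813793924 ((517.2496948242188, -285.3509521484375), (15.495139122009277, 186.6302947998047), 4.986393451690674)
```

```bash
python3 -c "
from h import *
d=get_image('wrist');print(np.round(d['hand_eye'],3),d['camera_matrix'][0],d['k1'])"
python3 -m jog '[{"slide":[0.4,-0.3,0],"twist":0,"gripper":1},{"slide":[0.8,-0.6,0],"twist":0,"gripper":1},{"slide":[1,-0.75,0],"twist":0,"gripper":1},{"slide":[1,-0.75,0],"twist":0,"gripper":1},{"slide":[1,-0.75,0],"twist":0,"gripper":1},{"slide":[1,-0.75,0],"twist":0,"gripper":1},{"slide":[1,-0.75,0],"twist":0,"gripper":1},{"slide":[1,-0.75,0],"twist":0,"gripper":1},{"slide":[1,-0.75,0],"twist":0,"gripper":1},{"slide":[1,-0.75,0],"twist":0,"gripper":1}]'
```

```text
[[-0.     0.956  0.293  0.083]
 [ 1.    -0.     0.001  0.001]
 [ 0.001  0.293 -0.956 -0.168]
 [ 0.     0.     0.     1.   ]] [303.40997947   0.         277.03745086] 0.010290226044454415
t: 1.4
tool_pos: [0.3027, -0.571, 0.2186]
orientation: [[0.955, 0.296, -0.0], [0.296, -0.955, -0.0], [-0.0, -0.0, -1.0]]
force: [0.0, 0.8, -0.8]
gripper_width: 0.0929
finger_force: 0.0
```

```bash
R='x'; python3 -m jog '[{"slide":[0.4,-0.3,0],"twist":0,"gripper":1},{"slide":[0.8,-0.6,0],"twist":0,"gripper":1},{"slide":[1,-0.75,0],"twist":0,"gripper":1},{"slide":[1,-0.75,0],"twist":0,"gripper":1},{"slide":[1,-0.75,0],"twist":0,"gripper":1},{"slide":[1,-0.75,0],"twist":0,"gripper":1},{"slide":[1,-0.75,0],"twist":0,"gripper":1},{"slide":[1,-0.75,0],"twist":0,"gripper":1},{"slide":[1,-0.75,0],"twist":0,"gripper":1},{"slide":[1,-0.75,0],"twist":0,"gripper":1}]' >/dev/null
python3 -m jog '[{"slide":[0.4,-0.3,0],"twist":0,"gripper":1},{"slide":[0.8,-0.6,0],"twist":0,"gripper":1},{"slide":[1,-0.8,0],"twist":0,"gripper":1},{"slide":[1,-0.8,0],"twist":0,"gripper":1},{"slide":[1,-0.8,0],"twist":0,"gripper":1},{"slide":[1,-0.8,0],"twist":0,"gripper":1},{"slide":[1,-0.8,0],"twist":0,"gripper":1},{"slide":[1,-0.8,0],"twist":0,"gripper":1},{"slide":[1,-0.8,0],"twist":0,"gripper":1},{"slide":[1,-0.8,0],"twist":0,"gripper":1}]'
python3 - <<'E'
from h import *
d=grab('wrist','w1')
s=cv2.imread('pics/side0.png')[250:365,270:360]
a=cv2.resize(s,None,fx=4,fy=4,interpolation=cv2.INTER_CUBIC); b=cv2.resize(d['img'],(440,330))
c=np.zeros((600,800,3),np.uint8); c[:460,:360]=a; c[:330,360:]=b
cv2.imwrite('pics/v3.png',c)
E
```

```text
t: 3.9
tool_pos: [0.4768, -0.3222, 0.2186]
orientation: [[0.955, 0.296, -0.0], [0.296, -0.955, 0.0], [-0.0, -0.0, -1.0]]
force: [0.5, 0.2, 0.0]
gripper_width: 0.0931
finger_force: 0.0
```

View pics/v3.png

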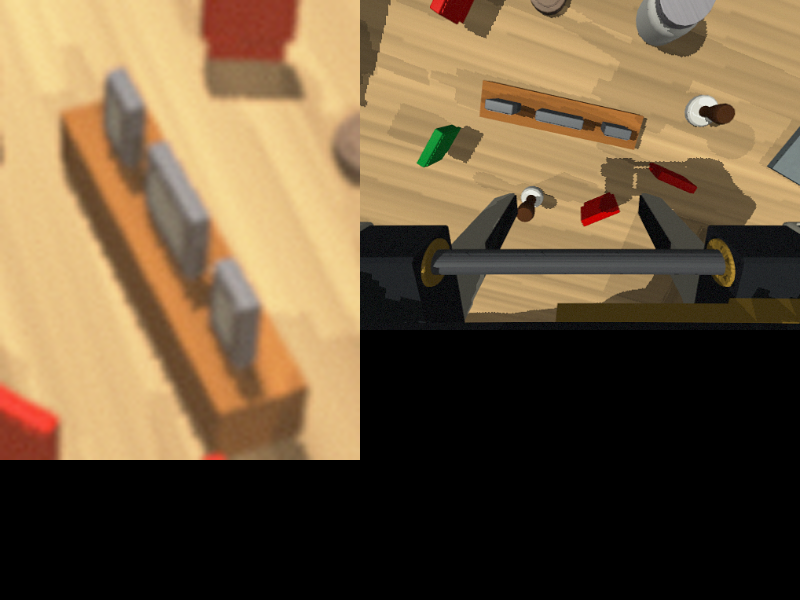

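The crop shows the middle holder at (180,210) is the wide one. Its card is the lighter inset on the face towards the robot, the block's -x side, so no half turn is needed. I'll go to the tray first, with the tool's y along the rack's x.

```bash
python3 -m jog '[{"slide":[0.2,-0.5,0],"twist":-0.11,"gripper":0},{"slide":[0.4,-1,0],"twist":-0.22,"gripper":-1},{"slide":[0.4,-1,0],"twist":-0.33,"gripper":-1},{"slide":[0.4,-1,0],"twist":-0.44,"gripper":-1},{"slide":[0.4,-1,0],"twist":-0.55,"gripper":-1},{"slide":[0.4,-1,0],"twist":-0.66,"gripper":-1},{"slide":[0.4,-1,0],"twist":-0.72,"gripper":-1},{"slide":[0.4,-1,0],"twist":-0.72,"gripper":-1},{"slide":[0.4,-1,0],"twist":-0.72,"gripper":-1},{"slide":[0.4,-1,0],"twist":-0.72,"gripper":-1}]' 20
python3 - <<'E'
from h import *
np.set_printoptions(precision=4,suppress=True)
w=grab('wrist','w2')
for n in ('w1','w2'):
    C=cloud(load(n)).reshape(-1,3); m=(np.hypot(C[:,0]-.5175,C[:,1]+.285)<.036)&(C[:,2]>.08)&(C[:,2]<.1)
    H=C[m]; print(n,len(H),np.median(H[:,2]) if len(H) else 0,cv2.minAreaRect((H[:,:2]*1000).astype(np.float32)) if len(H)>5 else 0)
d=load('top0'); C=cloud(d).reshape(-1,3)
m=(C[:,2]>.104)&(C[:,2]<.118)&(abs(C[:,0]-.465)<.04)&(abs(C[:,1]-.167)<.09); H=C[m]; print('grip',len(H),np.median(H[:,2]),cv2.minAreaRect((H[:,:2]*1000).astype(np.float32)))
E
```

```text
t: 5.2
tool_pos: [0.4872, -0.1933, 0.2186]
orientation: [[0.14, 0.99, -0.0], [0.99, -0.14, -0.0], [-0.0, -0.0, -1.0]]
force: [0.5, 0.5, -0.1]
gripper_width: 0.0013
finger_force: 0.0
w1 866 0.08752297539401546 ((517.58056640625, -286.2253112792969), (13.422136306762695, 60.86979293823242), 5.032833099365234)
w2 376 0.08735368206076816 ((517.273681640625, -276.82977294921875), (12.918487548828125, 41.5716552734375), 5.096538543701172)
grip 117 0.11074882421755938 ((464.38751220703125, 173.08778381347656), (105.5960464477539, 12.40347671508789), 80.07269287109375)
```

```bash
python3 -m jog '[{"slide":[0.5,-0.16,0],"twist":0,"gripper":-1},{"slide":[0.99,-0.33,0],"twist":0,"gripper":-1},{"slide":[0.99,-0.33,0],"twist":0,"gripper":-1},{"slide":[0.99,-0.33,0],"twist":0,"gripper":-1},{"slide":[0.99,-0.33,0],"twist":0,"gripper":-1},{"slide":[0.99,-0.33,0],"twist":0,"gripper":-1},{"slide":[0.99,-0.33,0],"twist":0,"gripper":-1},{"slide":[0.99,-0.33,0],"twist":0,"gripper":-1},{"slide":[0.99,-0.33,0],"twist":0,"gripper":-1},{"slide":[0.99,-0.33,0],"twist":0,"gripper":-1}]' >/dev/null
python3 -m jog '[{"slide":[0.5,-0.16,0],"twist":0,"gripper":-1},{"slide":[0.99,-0.33,0.2],"twist":0,"gripper":-1},{"slide":[0.99,-0.33,0.4],"twist":0,"gripper":-1},{"slide":[0.99,-0.33,0.4],"twist":0,"gripper":-1},{"slide":[0.99,-0.33,0.4],"twist":0,"gripper":-1},{"slide":[0.99,-0.33,0.4],"twist":0,"gripper":-1},{"slide":[0.99,-0.33,0.4],"twist":0,"gripper":-1},{"slide":[0.99,-0.33,0.4],"twist":0,"gripper":-1},{"slide":[0.99,-0.33,0.4],"twist":0,"gripper":-1},{"slide":[0.99,-0.33,0.4],"twist":0,"gripper":-1}]'
python3 -m jog '[{"slide":[0.5,-0.16,0],"twist":0,"gripper":-1},{"slide":[0.99,-0.33,0],"twist":0,"gripper":-1},{"slide":[0.99,-0.33,0],"twist":0,"gripper":-1},{"slide":[0.99,-0.33,0],"twist":0,"gripper":-1},{"slide":[0.99,-0.33,0.3],"twist":0,"gripper":-1},{"slide":[0.99,-0.33,0.6],"twist":0,"gripper":-1},{"slide":[0.99,-0.33,0.78],"twist":0,"gripper":-1},{"slide":[0.99,-0.33,0.78],"twist":0,"gripper":-1},{"slide":[0.99,-0.33,0.78],"twist":0,"gripper":-1},{"slide":[0.99,-0.33,0.78],"twist":0,"gripper":-1}]'
python3 -c "
from h import *
print(get_obs()['qpos'])"
```

```text
t: 7.75
tool_pos: [0.4416, 0.0529, 0.1706]
orientation: [[0.139, 0.99, -0.0], [0.99, -0.139, -0.0], [-0.0, -0.0, -1.0]]
force: [-0.1, 0.4, 0.3]
gripper_width: 0.0004
finger_force: 0.0
t: 9.0
tool_pos: [0.4195, 0.1758, 0.0779]
orientation: [[0.14, 0.99, 0.001], [0.99, -0.14, 0.001], [0.001, 0.001, -1.0]]
force: [-0.2, -0.2, -0.4]
gripper_width: 0.0007
finger_force: 0.0
[-19.65298315  30.76282382 -14.30032865 132.73696047  23.34693159
  18.62899429 -62.2644475 ]
```

```bash
python3 -m jog '[{"slide":[0,0.1,0],"twist":0,"gripper":-1},{"slide":[0,0.18,0],"twist":0,"gripper":-1},{"slide":[0,0.26,0],"twist":0,"gripper":-1},{"slide":[0,0.34,0],"twist":0,"gripper":-1},{"slide":[0,0.42,0],"twist":0,"gripper":-1},{"slide":[0,0.5,0],"twist":0,"gripper":-1},{"slide":[0,0.58,0],"twist":0,"gripper":-1},{"slide":[0,0.66,0],"twist":0,"gripper":-1},{"slide":[0,0.74,0],"twist":0,"gripper":-1},{"slide":[0,0.8,0],"twist":0,"gripper":-1}]'
python3 - <<'E'
from h import *
np.set_printoptions(precision=4,suppress=True)
d=grab('top','top1');C=cloud(d).reshape(-1,3)
m=(C[:,2]>.104)&(C[:,2]<.116)&(C[:,0]>.46)&(C[:,0]<.62)&(abs(C[:,1]-.165)<.07); H=C[m]; print('grip',len(H),H.mean(0),cv2.minAreaRect((H[:,:2]*1000).astype(np.float32)))
E
```

```text
t: 10.25
tool_pos: [0.5146, 0.1626, 0.0769]
orientation: [[0.139, 0.99, -0.0], [0.99, -0.139, -0.0], [-0.0, -0.0, -1.0]]
force: [-4.1, -0.7, -0.2]
gripper_width: 0.0002
finger_force: 1.8
grip 0 [nan nan nan] ((0.0, 0.0), (0.0, 0.0), 0.0)<stdin>:4: RuntimeWarning: Mean of empty slice.
  ret = um.true_divide(
```

```bash
python3 -m jog '[{"slide":[0,0.02,0],"twist":0,"gripper":-1},{"slide":[0,0.035,0],"twist":0,"gripper":-1},{"slide":[0,0.05,0],"twist":0,"gripper":-1},{"slide":[0,0.06,0],"twist":0,"gripper":-1},{"slide":[0,0.07,0],"twist":0,"gripper":-1},{"slide":[0,0.08,0],"twist":0,"gripper":-1},{"slide":[0,0.09,0],"twist":0,"gripper":-1},{"slide":[0,0.1,0],"twist":0,"gripper":-1},{"slide":[0,0.11,0],"twist":0,"gripper":-1},{"slide":[0,0.12,0],"twist":0,"gripper":-1}]'
```

```text
t: 11.55
tool_pos: [0.5283, 0.1608, 0.077]
orientation: [[0.139, 0.99, 0.0], [0.99, -0.139, -0.0], [-0.0, 0.0, -1.0]]
force: [-2.7, -0.3, 0.7]
gripper_width: 0.0007
finger_force: 1.6
```

```bash
python3 -m jog '[{"slide":[0,0.02,0],"twist":0,"gripper":-1},{"slide":[0,0.04,0],"twist":0,"gripper":-1},{"slide":[0,0.055,0],"twist":0,"gripper":-1},{"slide":[0,0.07,0],"twist":0,"gripper":-1},{"slide":[0,0.085,0],"twist":0,"gripper":-1},{"slide":[0,0.1,0],"twist":0,"gripper":-1},{"slide":[0,0.11,0],"twist":0,"gripper":-1},{"slide":[0,0.12,0],"twist":0,"gripper":-1},{"slide":[0,0.13,0],"twist":0,"gripper":-1},{"slide":[0,0.14,0],"twist":0,"gripper":-1}]'
```

```text
t: 12.8
tool_pos: [0.54, 0.1588, 0.077]
orientation: [[0.137, 0.991, -0.007], [0.991, -0.137, -0.002], [-0.003, -0.007, -1.0]]
force: [-22.6, 2.5, 17.4]
gripper_width: 0.0005
finger_force: 11.7
```

The force rose to 23 N at the stop, so the tray is home. I'll back off and look at the pocket.

```bash
python3 -m jog '[{"slide":[0,-0.1,0],"twist":0,"gripper":-1},{"slide":[0,-0.3,-0.3],"twist":0,"gripper":-1},{"slide":[-0.2,-0.3,-0.7],"twist":0,"gripper":-1},{"slide":[-0.4,-0.3,-1],"twist":0,"gripper":-1},{"slide":[-0.5,-0.3,-1],"twist":0,"gripper":-1},{"slide":[-0.5,-0.3,-1],"twist":0,"gripper":-1},{"slide":[-0.5,-0.3,-1],"twist":0,"gripper":-1},{"slide":[-0.5,-0.3,-1],"twist":0,"gripper":-1},{"slide":[-0.5,-0.3,-1],"twist":0,"gripper":-1},{"slide":[-0.5,-0.3,-1],"twist":0,"gripper":-1}]'
python3 - <<'E'
from h import *
d=grab('wrist','w3'); grab('top','top2')
cv2.imwrite('pics/w3b.png',cv2.resize(d['img'],(800,600),interpolation=cv2.INTER_CUBIC))
E
```

```text
t: 14.05
tool_pos: [0.5008, 0.1043, 0.1967]
orientation: [[0.138, 0.99, -0.001], [0.99, -0.138, 0.0], [-0.0, -0.001, -1.0]]
force: [-0.6, 0.2, -0.2]
gripper_width: 0.0007
finger_force: 0.0
```

View pics/w3b.png

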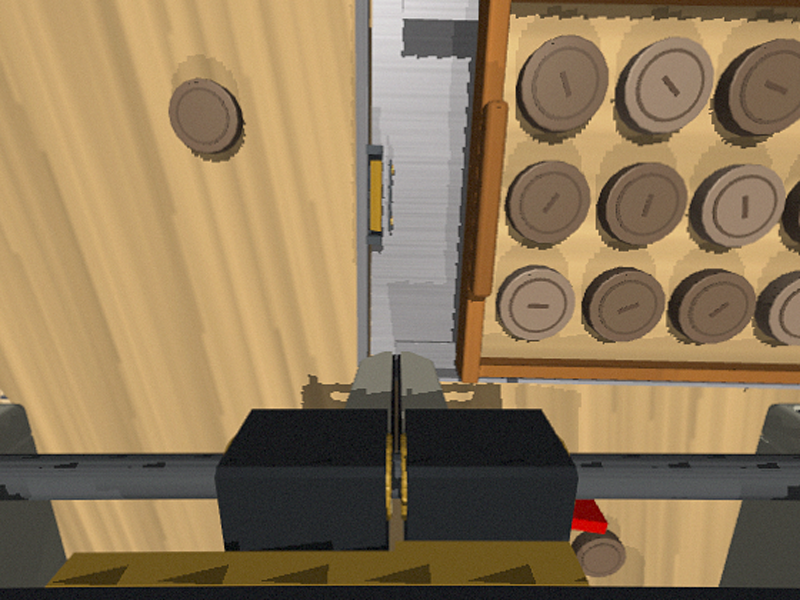

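The pocket shows as the bronze strip at (376,195), with grey end tabs at (376,152) and (376,242). The tray board is home behind it. I'll enlarge that part.

Run:
```python
from h import *
a=cv2.imread('pics/w3.png')[95:180,230:330]
cv2.imwrite('pics/w3c.png',cv2.resize(a,None,fx=7,fy=7,interpolation=cv2.INTER_NEAREST))
```

```text
(no output)
```

View pics/w3c.png

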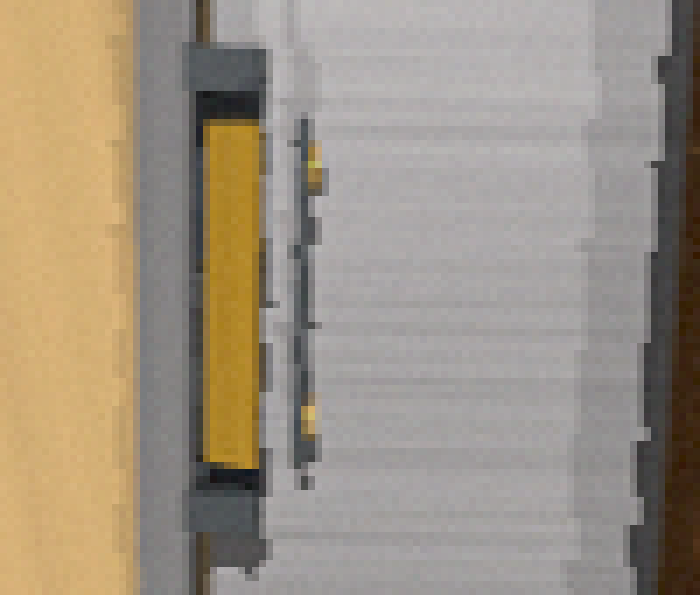

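Run:
```python
from h import *
np.set_printoptions(precision=4,suppress=True)
d=load('w3'); c=lambda u,v:(230+u/7,95+v/7)
t1=onz(d,*c(228,92),.050); t2=onz(d,*c(228,490),.050)
print('tabs',t1,t2,np.linalg.norm(t1-t2),(t1+t2)/2, pt(d,*c(228,70)),pt(d,*c(228,505)))
for vv in (150,295,440):
    print('leaf top',onz(d,*c(258,vv),.053),'rim',onz(d,*c(136,vv),.054), pt(d,*c(165,vv))[2], pt(d,*c(250,vv),0)[2])
r1=onz(d,*c(139,10),.054); r2=onz(d,*c(134,580),.054); print('rim ends',r1,r2,np.degrees(np.arctan2(r1[1]-r2[1],r1[0]-r2[0]))-90)
# rack edges in both views via cloud
for n in('w3','top2'):
    C=cloud(load(n)).reshape(-1,3)
    m=(C[:,2]>.104)&(C[:,2]<.116)&(C[:,0]>.5)&(C[:,0]<.64)&(abs(C[:,1]-.165)<.075); H=C[m]
    if len(H)>5: print(n,'grip',len(H),cv2.minAreaRect((H[:,:2]*1000).astype(np.float32)))
C=cloud(d); print('board line')
m=(C[...,2]>.088)&(C[...,2]<.100)&(C[...,0]>.5)&(C[...,0]<.62)
H=C[m]; x=[];
for y in np.arange(.08,.28,.02):
    s=H[abs(H[:,1]-y)<.006]
    if len(s)>3: x.append((y,np.percentile(s[:,0],5)))
x=np.array(x); print(x, np.degrees(np.arctan(np.polyfit(x[:,0],x[:,1],1)[0])))
```

```text
tabs [0.5001 0.1952 0.05  ] [0.4916 0.1401 0.05  ] 0.05574119800966538 [0.4959 0.1676 0.05  ] [0.5006 0.198  0.0512] [0.4914 0.1381 0.0517]
leaf top [0.5032 0.1869 0.053 ] rim [0.4864 0.1892 0.054 ] 0.055376008806998334 0.05338487042380796
leaf top [0.5003 0.1674 0.053 ] rim [0.4832 0.1698 0.054 ] 0.05484251236606896 0.05423944955607929
leaf top [0.4973 0.1471 0.053 ] rim [0.4798 0.1496 0.054 ] 0.05530742492054058 0.05449321386007877
rim ends [0.4898 0.2072 0.054 ] [0.4761 0.1294 0.054 ] -10.007593359682232
w3 grip 2146 ((563.3129272460938, 157.01266479492188), (108.37944030761719, 12.380457878112793), 80.79387664794922)
board line
[[0.08   0.5449]
 [0.1    0.5477]
 [0.12   0.5506]
 [0.14   0.5539]
 [0.16   0.5571]
 [0.18   0.5604]
 [0.2    0.5634]
 [0.22   0.5673]
 [0.24   0.5704]
 [0.26   0.5734]] 9.134391171037713
```

```bash
python3 -m jog '[{"slide":[-0.5,0.1,0],"twist":0,"gripper":0.3},{"slide":[-1,0.2,0],"twist":0,"gripper":0.3},{"slide":[-1,0.2,0],"twist":0,"gripper":0.3},{"slide":[-1,0.2,0],"twist":0,"gripper":0.3},{"slide":[-1,0.2,0],"twist":0,"gripper":0.3},{"slide":[-1,0.2,0],"twist":0,"gripper":0.3},{"slide":[-1,0.2,0],"twist":0,"gripper":0.3},{"slide":[-1,0.2,0],"twist":0,"gripper":0.3},{"slide":[-1,0.2,0],"twist":0,"gripper":0.3},{"slide":[-1,0.2,0],"twist":0,"gripper":0.3}]' >/dev/null
python3 -m jog '[{"slide":[-0.5,0.1,0],"twist":-0.1,"gripper":0.3},{"slide":[-1,0.2,0],"twist":-0.145,"gripper":0.3},{"slide":[-1,0.2,0],"twist":-0.145,"gripper":0.3},{"slide":[-1,0.2,0],"twist":-0.145,"gripper":0.3},{"slide":[-1,0.2,0],"twist":-0.145,"gripper":0.3},{"slide":[-1,0.2,0],"twist":-0.145,"gripper":0.3},{"slide":[-1,0.2,0],"twist":-0.145,"gripper":0.3},{"slide":[-1,0.2,0],"twist":-0.145,"gripper":0.3},{"slide":[-1,0.2,0],"twist":-0.145,"gripper":0.3},{"slide":[-1,0.2,0],"twist":-0.145,"gripper":0.3}]'
python3 - <<'E'
from h import *
o=get_obs();d=grab('wrist','w4'); R=np.array(o['orientation'])
C=cloud(d).reshape(-1,3); m=(np.hypot(C[:,0]-.5175,C[:,1]+.286)<.036)&(C[:,2]>.08)&(C[:,2]<.1)
H=C[m]; r=cv2.minAreaRect((H[:,:2]*1000).astype(np.float32)); print(r,np.median(H[:,2]))
print(R.T@(np.array([.5175,-.2862,.050])-o['tool_pos'])/.12)
cv2.imwrite('pics/w4b.png',cv2.resize(d['img'],(800,600),interpolation=cv2.INTER_CUBIC))
E
```

```text
t: 16.65
tool_pos: [0.5151, -0.1404, 0.197]
orientation: [[-0.089, 0.996, -0.0], [0.996, 0.089, -0.0], [-0.0, -0.0, -1.0]]
force: [0.8, -0.1, -0.2]
gripper_width: 0.0605
finger_force: 0.0
((517.9666748046875, -285.4407958984375), (13.135897636413574, 59.941749572753906), 5.065377235412598) 0.08681698518018172
[-1.21231202 -0.08801015  1.2250024 ]
```

View pics/w4b.png

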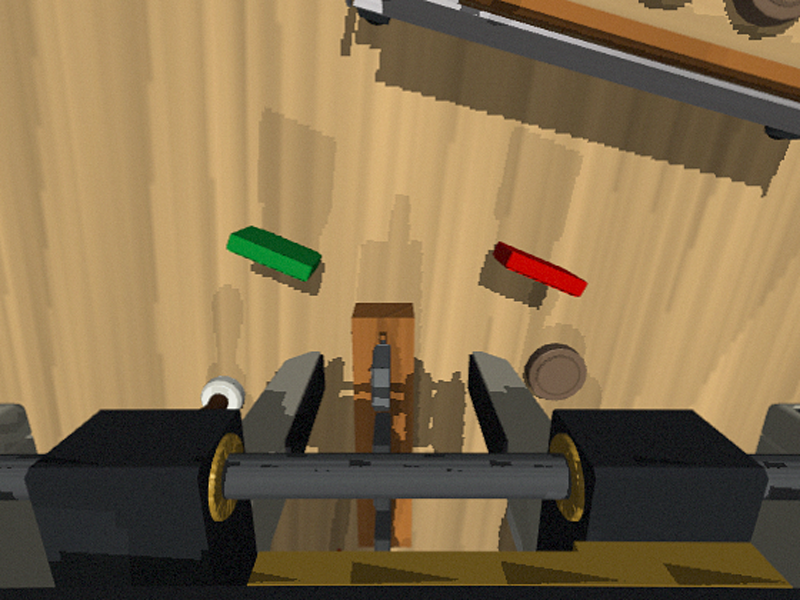

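The picture shows the open fingers straddling the row of grey holders at (383,400), with the green and red look-alikes well clear. I'll move over the middle holder, go down and grip.

```bash
python3 -m jog '[{"slide":[-0.5,-0.04,0],"twist":0,"gripper":0.3},{"slide":[-1,-0.085,0],"twist":0,"gripper":0.3},{"slide":[-1,-0.085,0.3],"twist":0,"gripper":0.3},{"slide":[-1,-0.085,0.5],"twist":0,"gripper":0.3},{"slide":[-1,-0.085,0.5],"twist":0,"gripper":0.3},{"slide":[-1,-0.085,0.5],"twist":0,"gripper":0.3},{"slide":[-1,-0.085,0.5],"twist":0,"gripper":0.3},{"slide":[-1,-0.085,0.5],"twist":0,"gripper":0.3},{"slide":[-1,-0.085,0.5],"twist":0,"gripper":0.3},{"slide":[-1,-0.085,0.5],"twist":0,"gripper":0.3}]'
python3 -m jog '[{"slide":[-0.21,0,0],"twist":0,"gripper":0.3},{"slide":[-0.21,0,0.1],"twist":0,"gripper":0.3},{"slide":[-0.21,0,0.4],"twist":0,"gripper":0.3},{"slide":[-0.21,0,0.65],"twist":0,"gripper":0.3},{"slide":[-0.21,0,0.72],"twist":0,"gripper":0.3},{"slide":[-0.21,0,0.72],"twist":0,"gripper":-0.4},{"slide":[-0.21,0,0.72],"twist":0,"gripper":-1},{"slide":[-0.21,0,0.72],"twist":0,"gripper":-1},{"slide":[-0.21,0,0.72],"twist":0,"gripper":-1},{"slide":[-0.21,0,0.72],"twist":0,"gripper":-1}]' 30
```

```text
t: 17.95
tool_pos: [0.5157, -0.2608, 0.1372]
orientation: [[-0.089, 0.996, 0.0], [0.996, 0.089, -0.0], [-0.0, 0.0, -1.0]]
force: [0.3, -0.4, 0.5]
gripper_width: 0.0606
finger_force: 0.0
t: 19.2
tool_pos: [0.518, -0.286, 0.0509]
orientation: [[-0.089, 0.996, 0.0], [0.996, 0.089, -0.0], [-0.0, 0.0, -1.0]]
force: [-0.4, 0.8, 0.4]
gripper_width: 0.0151
finger_force: 0.0
```

```bash
python3 -m jog '[{"slide":[0,0,0],"twist":0,"gripper":-1},{"slide":[0,0,0],"twist":0,"gripper":-1},{"slide":[0,0,0],"twist":0,"gripper":-1},{"slide":[0,0,0],"twist":0,"gripper":-1},{"slide":[0,0,-0.15],"twist":0,"gripper":-1},{"slide":[0,0,-0.35],"twist":0,"gripper":-1},{"slide":[0,0,-0.6],"twist":0,"gripper":-1},{"slide":[0,0,-0.85],"twist":0,"gripper":-1},{"slide":[0,0,-1],"twist":0,"gripper":-1},{"slide":[0,0,-1],"twist":0,"gripper":-1}]' 30
python3 - <<'E'
from h import *
o=get_obs(); R=np.array(o['orientation']); print(o['qpos'])
a=np.radians(-8.9); h=np.array([.5177,-.2858]); p=np.array([.4922,.1684])
Rb=R[:2,:2]; off=np.array([.0000,.0]) # holder centre rel. to TCP
print(R.T@(np.array([*p,.15])-o['tool_pos'])/.12)
E
```

```text
t: 20.45
tool_pos: [0.5184, -0.2862, 0.172]
orientation: [[-0.088, 0.996, 0.002], [0.996, 0.088, -0.001], [-0.001, 0.002, -1.0]]
force: [-0.4, -0.7, -0.6]
gripper_width: 0.0117
finger_force: 30.0
[ 41.02044763  30.32955881 -25.56226459 111.0102983   18.8212555
  42.5927267    9.59811358]
[3.79283893 0.11705384 0.17815376]
```

```bash
python3 -m jog '[{"slide":[0.4,0.04,0],"twist":0,"gripper":-1},{"slide":[0.8,0.04,0],"twist":0,"gripper":-1},{"slide":[1,0.04,0],"twist":0,"gripper":-1},{"slide":[1,0.04,0],"twist":0,"gripper":-1},{"slide":[1,0.04,0],"twist":0,"gripper":-1},{"slide":[1,0.04,0],"twist":0,"gripper":-1},{"slide":[1,0.04,0],"twist":0,"gripper":-1},{"slide":[1,0.04,0],"twist":0,"gripper":-1},{"slide":[1,0.04,0],"twist":0,"gripper":-1},{"slide":[1,0.04,0],"twist":0,"gripper":-1}]' >/dev/null
python3 -m jog '[{"slide":[0.4,0.04,0],"twist":0,"gripper":-1},{"slide":[0.8,0.04,0],"twist":0,"gripper":-1},{"slide":[1,0.04,0],"twist":0,"gripper":-1},{"slide":[1,0.04,0],"twist":0,"gripper":-1},{"slide":[1,0.04,0],"twist":0,"gripper":-1},{"slide":[1,0.04,0],"twist":0,"gripper":-1},{"slide":[1,0.04,0],"twist":0,"gripper":-1},{"slide":[1,0.04,0],"twist":0,"gripper":-1},{"slide":[1,0.04,0],"twist":0,"gripper":-1},{"slide":[1,0.04,0],"twist":0,"gripper":-1}]' >/dev/null
python3 -m jog '[{"slide":[0.4,0.04,0],"twist":0.08,"gripper":-1},{"slide":[0.8,0.04,0],"twist":0.155,"gripper":-1},{"slide":[1,0.04,0],"twist":0.155,"gripper":-1},{"slide":[1,0.04,0],"twist":0.155,"gripper":-1},{"slide":[1,0.04,0],"twist":0.155,"gripper":-1},{"slide":[1,0.04,0],"twist":0.155,"gripper":-1},{"slide":[1,0.04,0],"twist":0.155,"gripper":-1},{"slide":[1,0.04,0],"twist":0.155,"gripper":-1},{"slide":[1,0.04,0],"twist":0.155,"gripper":-1},{"slide":[1,0.04,0],"twist":0.155,"gripper":-1}]'
python3 - <<'E'
from h import *
np.set_printoptions(precision=4,suppress=True)
o=get_obs();d=grab('wrist','w5'); R=np.array(o['orientation'])
print(np.degrees(np.arctan2(R[1,1],R[0,1])), R.T@(np.array([.4922,.1684,.12])-o['tool_pos'])/.12)
# held holder in tool frame (top face cloud)
C=(cloud(d).reshape(-1,3)-o['tool_pos'])@R
m=(abs(C[:,0])<.045)&(abs(C[:,1])<.012)&(C[:,2]>-.045)&(C[:,2]<.06); H=C[m]; print(len(H),H.min(0),H.max(0))
for lo,hi in((-.045,-.03),(-.03,-.01),(-.01,.012),(.012,.035)):
    s=H[(H[:,2]>lo)&(H[:,2]<hi)]; print(lo,len(s),s.min(0) if len(s) else '',s.max(0) if len(s) else '')
cv2.imwrite('pics/w5b.png',cv2.resize(d['img'][200:420,140:420],(800,600),interpolation=cv2.INTER_CUBIC))
E
```

```text
t: 24.2
tool_pos: [0.5003, 0.074, 0.1706]
orientation: [[0.154, 0.988, -0.0], [0.988, -0.154, 0.0], [-0.0, -0.0, -1.0]]
force: [-0.3, -0.6, -0.3]
gripper_width: 0.012
finger_force: 30.0
-8.865133149848575 [ 0.7671 -0.1876  0.4215]
3617 [-0.0167 -0.012  -0.0449] [0.0304 0.012  0.0264]
-0.045 2700 [-0.0167 -0.012  -0.0449] [ 0.0302  0.012  -0.03  ]
-0.03 628 [ 0.0061 -0.012  -0.03  ] [ 0.0303  0.0119 -0.0101]
-0.01 283 [ 0.0067 -0.012  -0.01  ] [0.0304 0.0119 0.0078]
0.012 6 [ 0.0247 -0.0002  0.0259] [0.0249 0.0032 0.0264]
```

View pics/w5b.png

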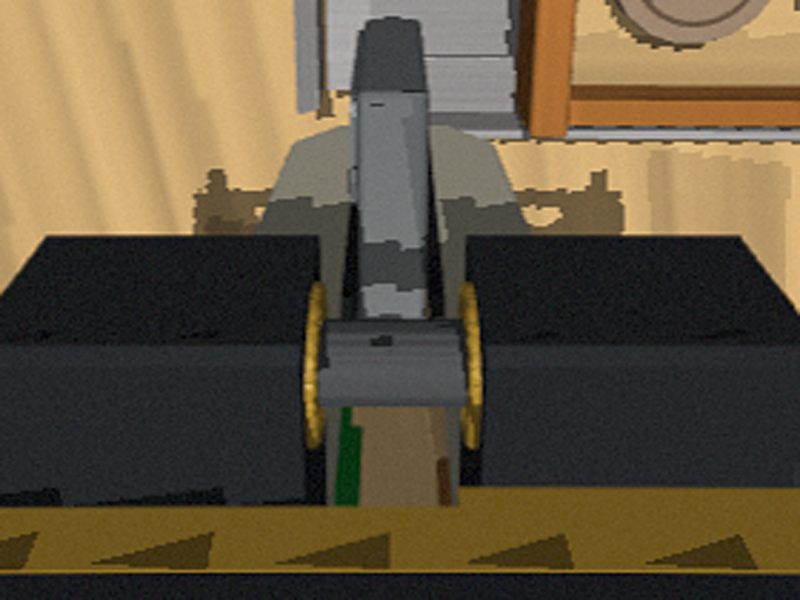

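The holder sits upright and centred between the fingers, its end face at (392,60) in the crop. I'll move over the pocket.

```bash
python3 -m jog '[{"slide":[0.25,-0.06,0],"twist":0,"gripper":-1},{"slide":[0.5,-0.12,0],"twist":0,"gripper":-1},{"slide":[0.764,-0.188,0],"twist":0,"gripper":-1},{"slide":[0.764,-0.188,0],"twist":0,"gripper":-1},{"slide":[0.764,-0.188,0.2],"twist":0,"gripper":-1},{"slide":[0.764,-0.188,0.4],"twist":0,"gripper":-1},{"slide":[0.764,-0.188,0.56],"twist":0,"gripper":-1},{"slide":[0.764,-0.188,0.59],"twist":0,"gripper":-1},{"slide":[0.764,-0.188,0.59],"twist":0,"gripper":-1},{"slide":[0.764,-0.188,0.59],"twist":0,"gripper":-1}]'
python3 - <<'E'
from h import *
np.set_printoptions(precision=4,suppress=True)
o=get_obs();d=grab('wrist','w6'); R=np.array(o['orientation'])
print(R.T@(np.array([.4922,.1684,.067])-o['tool_pos'])/.12)
C=cloud(d).reshape(-1,3)-[.4922,.1684,0]; a=np.radians(-8.9); A=np.array([[np.cos(a),-np.sin(a),0],[np.sin(a),np.cos(a),0],[0,0,1]]); C=C@A
s=C[(abs(C[:,1]-.038)<.012)&(abs(C[:,0])<.02)&(C[:,2]>.05)&(C[:,2]<.06)]
print('lip x',len(s),np.percentile(s[:,0],[2,98]) if len(s) else '')
s=C[(abs(C[:,1]-.06)<.02)&(C[:,2]>.09)&(C[:,2]<.1)&(C[:,0]<.09)]; print('board',len(s),np.percentile(s[:,0],[2,98]) if len(s) else '')
s=C[(C[:,1]>.02)&(C[:,1]<.035)&(abs(C[:,0])<.02)&(C[:,2]>.105)&(C[:,2]<.16)]; print('holder',len(s),np.percentile(s,[2,98],axis=0) if len(s) else '')
g=grab('side','s6')
c=d['img'][150:310,180:400]; cv2.imwrite('pics/w6b.png',cv2.resize(c,(800,582),interpolation=cv2.INTER_CUBIC))
E
```

```text
t: 25.5
tool_pos: [0.4926, 0.168, 0.1005]
orientation: [[0.154, 0.988, 0.001], [0.988, -0.154, 0.0], [0.0, 0.001, -1.0]]
force: [-0.6, 0.7, -0.9]
gripper_width: 0.0113
finger_force: 30.0
[ 0.0025 -0.0038  0.2792]
lip x 445 [-0.0084  0.0075]
board 1279 [0.0661 0.0772]
holder 1024 [[-0.005   0.0204  0.1068]
 [ 0.0075  0.0297  0.1382]]
```

View pics/w6b.png

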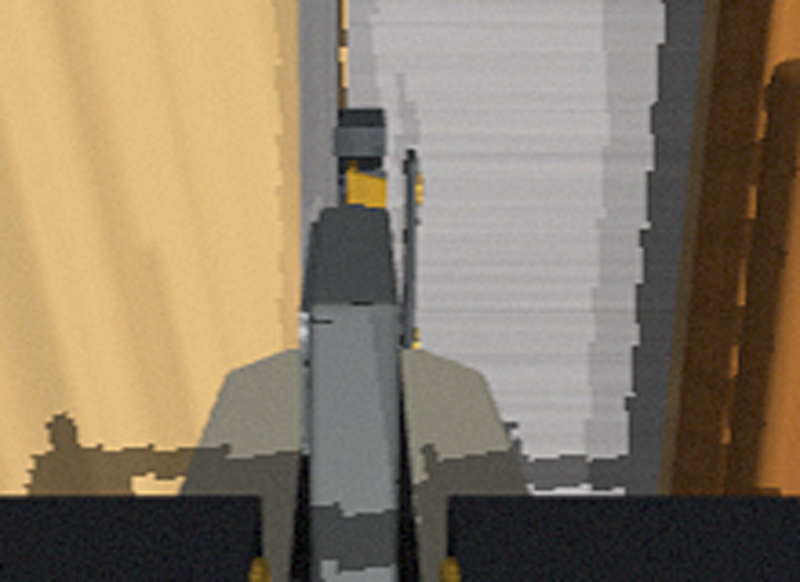

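The tongue is over the pocket. The leaf and the left tab show just above the holder's end at (365,185) and (360,135), and the tray board stands 66 mm behind the pocket, so the tray is home. I'll go down slowly.

```bash
python3 -m jog '[{"slide":[0.002,-0.006,0.04],"twist":0,"gripper":-1},{"slide":[0.002,-0.006,0.08],"twist":0,"gripper":-1},{"slide":[0.002,-0.006,0.1],"twist":0,"gripper":-1},{"slide":[0.002,-0.006,0.12],"twist":0,"gripper":-1},{"slide":[0.002,-0.006,0.14],"twist":0,"gripper":-1},{"slide":[0.002,-0.006,0.16],"twist":0,"gripper":-1},{"slide":[0.002,-0.006,0.17],"twist":0,"gripper":-1},{"slide":[0.002,-0.006,0.18],"twist":0,"gripper":-1},{"slide":[0.002,-0.006,0.19],"twist":0,"gripper":-1},{"slide":[0.002,-0.006,0.2],"twist":0,"gripper":-1}]'
```

```text
t: 26.85
tool_pos: [0.4913, 0.1684, 0.0758]
orientation: [[0.154, 0.988, -0.0], [0.988, -0.154, -0.0], [-0.0, -0.0, -1.0]]
force: [-1.8, 0.3, 4.5]
gripper_width: 0.012
finger_force: 30.0
```

```bash
python3 -m jog '[{"slide":[0,0,0.006],"twist":0,"gripper":-1},{"slide":[0,0,0.012],"twist":0,"gripper":-1},{"slide":[0,0,0.018],"twist":0,"gripper":-1},{"slide":[0,0,0.024],"twist":0,"gripper":-1},{"slide":[0,0,0.03],"twist":0,"gripper":-1},{"slide":[0,0,0.036],"twist":0,"gripper":-1},{"slide":[0,0,0.042],"twist":0,"gripper":-1},{"slide":[0,0,0.046],"twist":0,"gripper":-1},{"slide":[0,0,0.05],"twist":0,"gripper":-1},{"slide":[0,0,0.05],"twist":0,"gripper":-1}]'
```

```text
t: 28.1
tool_pos: [0.4914, 0.1684, 0.0697]
orientation: [[0.154, 0.988, -0.0], [0.988, -0.154, -0.0], [-0.0, -0.0, -1.0]]
force: [-1.1, 1.0, -0.3]
gripper_width: 0.0119
finger_force: 30.0
```

```bash
python3 -m jog '[{"slide":[0,0,0.003],"twist":0,"gripper":-1},{"slide":[0,0,0.006],"twist":0,"gripper":-1},{"slide":[0,0,0.009],"twist":0,"gripper":-1},{"slide":[0,0,0.012],"twist":0,"gripper":-1},{"slide":[0,0,0.014],"twist":0,"gripper":-1},{"slide":[0,0,0.016],"twist":0,"gripper":-1},{"slide":[0,0,0.018],"twist":0,"gripper":-1},{"slide":[0,0,0.019],"twist":0,"gripper":-1},{"slide":[0,0,0.02],"twist":0,"gripper":-1},{"slide":[0,0,0.02],"twist":0,"gripper":-1}]'
python3 -m jog '[{"slide":[0,0,0.001],"twist":0,"gripper":-1},{"slide":[0,0,0.002],"twist":0,"gripper":-1},{"slide":[0,0,0.003],"twist":0,"gripper":-1},{"slide":[0,0,0.004],"twist":0,"gripper":-1},{"slide":[0,0,0.004],"twist":0,"gripper":-1},{"slide":[0,0,0.004],"twist":0,"gripper":-1},{"slide":[0,0,0.004],"twist":0,"gripper":-1},{"slide":[0,0,0.004],"twist":0,"gripper":-1},{"slide":[0,0,0.004],"twist":0,"gripper":-1},{"slide":[0,0,0.004],"twist":0,"gripper":-1}]'
```

```text
t: 29.35
tool_pos: [0.4915, 0.1684, 0.0674]
orientation: [[0.154, 0.988, -0.0], [0.988, -0.154, 0.0], [0.0, -0.0, -1.0]]
force: [-0.9, -0.2, -0.3]
gripper_width: 0.0117
finger_force: 30.0
t: 30.6
tool_pos: [0.4915, 0.1684, 0.0669]
orientation: [[0.154, 0.988, -0.0], [0.988, -0.154, 0.0], [-0.0, -0.0, -1.0]]
force: [-1.1, 0.2, -0.3]
gripper_width: 0.0115
finger_force: 30.0
```

```bash
python3 -m jog '[{"slide":[0,0,0.001],"twist":0,"gripper":-1},{"slide":[0,0,0.002],"twist":0,"gripper":-1},{"slide":[0,0,0.003],"twist":0,"gripper":-1},{"slide":[0,0,0.004],"twist":0,"gripper":-1},{"slide":[0,0,0.005],"twist":0,"gripper":-1},{"slide":[0,0,0.006],"twist":0,"gripper":-1},{"slide":[0,0,0.007],"twist":0,"gripper":-1},{"slide":[0,0,0.008],"twist":0,"gripper":-1},{"slide":[0,0,0.008],"twist":0,"gripper":-1},{"slide":[0,0,0.008],"twist":0,"gripper":-1}]'
```

```text
t: 31.85
tool_pos: [0.4915, 0.1684, 0.0667]
orientation: [[0.154, 0.988, 0.001], [0.988, -0.154, -0.0], [-0.0, 0.001, -1.0]]
force: [-3.4, -1.4, 12.4]
gripper_width: 0.012
finger_force: 30.0
```

The tongue met a hard floor at TCP z 66.7 mm (67 expected), with 12.4 N. I'll ease off to about 10 N.

```bash
python3 -m jog '[{"slide":[0,0,-0.001],"twist":0,"gripper":-1},{"slide":[0,0,-0.001],"twist":0,"gripper":-1},{"slide":[0,0,-0.001],"twist":0,"gripper":-1},{"slide":[0,0,-0.001],"twist":0,"gripper":-1},{"slide":[0,0,-0.001],"twist":0,"gripper":-1},{"slide":[0,0,-0.001],"twist":0,"gripper":-1},{"slide":[0,0,-0.001],"twist":0,"gripper":-1},{"slide":[0,0,-0.001],"twist":0,"gripper":-1},{"slide":[0,0,-0.001],"twist":0,"gripper":-1},{"slide":[0,0,-0.001],"twist":0,"gripper":-1}]'
python3 - <<'E'
from h import *
np.set_printoptions(precision=4,suppress=True)
F=[]
d=grab('wrist','w7')
for i in range(3): F.append(get_obs()['force']); grab('side','s7')
F.append(get_obs()['force']); print(np.array(F))
o=get_obs()
C=cloud(d).reshape(-1,3)-[.4922,.1684,0]; a=np.radians(-8.9); A=np.array([[np.cos(a),-np.sin(a),0],[np.sin(a),np.cos(a),0],[0,0,1]]); C=C@A
s=C[(C[:,1]>.015)&(C[:,1]<.033)&(abs(C[:,0])<.02)&(C[:,2]>.08)&(C[:,2]<.12)]; print('holder',np.percentile(s,[2,98],axis=0))
s=C[(abs(C[:,1]-.06)<.02)&(C[:,2]>.09)&(C[:,2]<.1)&(C[:,0]<.09)]; print('board',np.percentile(s[:,0],[2,98]))
a=cv2.resize(d['img'][150:310,180:400],(400,291)); sd=load('s7')['img'][130:260,200:400]
c=np.zeros((560,800,3),np.uint8); c[:520]=cv2.resize(sd,(800,520)); cv2.imwrite('pics/v7.png',np.hstack([cv2.resize(sd,(400,291)),a]))
E
```

```text
t: 33.1
tool_pos: [0.4915, 0.1685, 0.0667]
orientation: [[0.154, 0.988, 0.001], [0.988, -0.154, -0.0], [-0.0, 0.001, -1.0]]
force: [-4.1, -0.4, 11.6]
gripper_width: 0.0119
finger_force: 30.0
[[-4.1189 -0.047  11.7429]
 [-3.297  -0.7579 11.6276]
 [-3.2341 -0.5354 10.907 ]
 [-3.7252 -0.3025 11.8862]]
holder [[-0.0062  0.0156  0.082 ]
 [ 0.0062  0.03    0.1045]]
board [0.0659 0.0772]
```

View pics/v7.png

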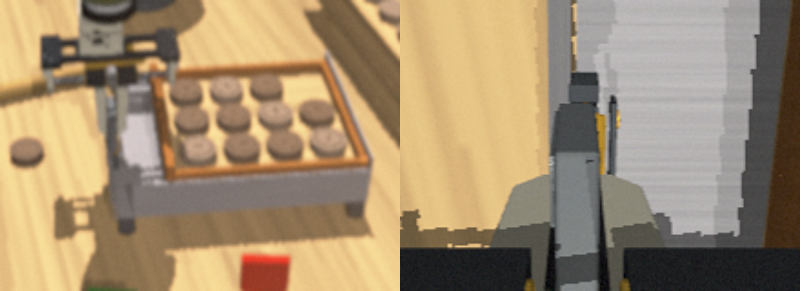

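The pictures show the tongue in the pocket, with the leaf bent back behind it (right half, (602,130)). The holder is centred and the tray is home. A final trim, then I'll hand in.

```bash
python3 -m jog '[{"slide":[0,0,-0.001],"twist":0,"gripper":-1},{"slide":[0,0,-0.002],"twist":0,"gripper":-1},{"slide":[0,0,-0.002],"twist":0,"gripper":-1},{"slide":[0,0,-0.002],"twist":0,"gripper":-1},{"slide":[0,0,-0.002],"twist":0,"gripper":-1},{"slide":[0,0,-0.002],"twist":0,"gripper":-1},{"slide":[0,0,-0.002],"twist":0,"gripper":-1},{"slide":[0,0,-0.002],"twist":0,"gripper":-1},{"slide":[0,0,-0.002],"twist":0,"gripper":-1},{"slide":[0,0,-0.002],"twist":0,"gripper":-1}]'
python3 -c "
from h import *
o=get_obs();print(o['force'],o['t'])
if 7.5<o['force'][2]<13: print(close_job())"
```

```text
t: 34.55
tool_pos: [0.4915, 0.1684, 0.0667]
orientation: [[0.154, 0.988, 0.0], [0.988, -0.154, -0.0], [-0.0, 0.0, -1.0]]
force: [-2.5, -0.4, 7.9]
gripper_width: 0.0119
finger_force: 30.0
[-2.53302832 -0.41468995  7.90116774] 34.55
the job is handed in; nothing more can be done
None
```

The job is handed in at 34.6 s: the tray is home against its stop, and the wide label holder sits on the pocket floor, card to the front, still gripped and pressed down with about 8 N, a little under the kilo you asked for because my last trim eased it off from 11.5 N.

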